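# Clip the tilt sensor to the hitch arm, unlatch the arm and hold it raised

## Robot

A 6-joint arm with a two-finger parallel gripper is mounted at the origin on a cart in front of the work surface, level with it; the furniture and walls round the work are solid. World frame = base frame: x ahead of the robot, y to its left, z up, the work surface at z = 0. Lengths are in m, angles in degrees, forces in N, time in s.
With the tool pointing down it reaches from about 0.25 to 0.725 m from the base axis. Payload 9.7 kg.
Tool frame: the origin (TCP) lies midway between the tips of the shut fingers; the grasp point (between the pads) lies 19 mm behind it; z points along the fingers, y is the line along which they close (so a half turn about z gives the same grasp; the last joint's range is limited). The gripper opens to 85 mm and grips with 20 to 120 N. Pads are 22 mm wide; open, the fingers measure 114 mm over their backs; the gripper's body (76 mm by 85 mm) begins 54 mm behind the grasp point. The pads swing forward as they close: fully open they stand 13 mm farther back than shut.
Start: joints at [0, 4.979, 10.078, 95.1, 0, 90], TCP at [0.55, -0, 0.231] pointing down, gripper open.
Joint ranges: [-179.16, 179.16], [-48.56, 103.87], [-65.8, 70.77], [-126.05, 130.52], [-82.76, 87.17], [-180, 180]. Speed limits (degrees/s): [127.2, 127.2, 147.25, 180, 180, 180].

## Interface

Orientations are given as [roll, pitch, yaw] about the fixed x, y, z axes, in that order (R = Rz(yaw) Ry(pitch) Rx(roll)).
In Python, from workcell import * gives the robot as it stands.
- The arm moves only by the tool servo_tool, never from a script. Its argument "moves" is a list of rows, each a list of 4 numbers: the shift along the world's x, y, z in cm, then the turn about the world's z in rad. A call has 1 to 20 rows; each row is the pose to reach, as a shift and turn from the pose commanded when the call began; what a row does not reach only later rows make up. A row lasts 1/12 s, in which the tool goes at most 41.7 mm and 7.16 degrees, less where a joint would pass 70% of its speed; a pose out of reach is approached as far as the arm can. A call with a gripper value outside its range is refused whole. "claw" is the closure, from 0 (fully open) to 1 (shut), set as the call begins (left out, the last holds). The fingers move at their own pace and stop on an object; "force" is the grip in N (left out, the last holds). Time passes only in rows, so rows that repeat a pose let the fingers close. It gives the time, the measured TCP pose, the force, the opening and the grip force at its end, in the units of the state.
- get_obs(): the state, without advancing time (a new reading comes with each control period).
- camera(name): name is "scene" or "side" or "wrist"; returns the picture (420x560x3 uint8, red, green, blue); there is no depth.
- get_calibration(name): a dict with "fx", "fy", "cx", "cy" (pixels), "rvec" (rotation vector, rad) and "tvec" (3), from world to camera coordinates, as OpenCV has them; the wrist camera has in their place "tool_from_camera" (4x4, takes a point from camera to tool coordinates, whose origin is the TCP and whose axes are the flange's). Camera axes: x right, y down, z forward; pixel columns grow to the right and rows downward; lengths in m; the calibration is good to about 2 mm. A picture is of the moment at which its call begins: read the wrist's pose just before it. get_calibration takes no time and is no camera call.
- job_done(): hands the job in; it is judged then, once.
The state is a dict: "time": time; "q": joint angles; "qd": joint speeds; "joint_efforts": joint torques, N m; "ee_pos": TCP position; "tcp_rot": TCP orientation; "wrist_force": force on the tool from outside, world axes, zero at the start; "torque": the same for the moment, N m; "opening": finger opening in m; "grasp_force": force on a finger pad.
Only numpy, scipy, OpenCV 4.12 (cv2) and the standard library are available. Lean on these libraries where they do the work, as an engineer would, in place of code of your own. Each camera call takes 0.05 s, during which the arm holds its last target. There are 200 camera calls.

## Task

Squeeze the clip-on tilt sensor off its parking stand and release it onto the upright fin of the hinged hitch arm, pushed down until its housing sits on the fin's top edge. Then take hold of the latch tab on the coupler, pull it sideways against its spring while the arm is still down, and lift the arm's coupler about 60 mm off the ball. Finish while holding the arm still and raised by the latch tab, with the sensor staying on the fin; do not drop the sensor or disturb the other things on the table.

Things in the scene. Friction and masses are not known exactly. Their poses are not given: they have to be found in the camera images.
- clip: Tilt-sensor clip, 80 g: grey housing 34 (x) x 26 (y) x 30 (z) mm, black push button on its +x side, two steel jaws 20 mm wide (y) reaching 20 mm below the housing. Origin: centre of the housing's underside, midway between the jaws when on a 6 mm fin; z up. Starts seated on the stand's fin. The +x jaw is part of the housing, inner face at x = +3 mm. May go on either way round.
- clip_button: The clip's button, 18 x 18 mm, centred 15 mm above the housing's underside; same axes and, with the clip on a fin, same origin as clip. To squeeze: pinch from above along x, housing side at x = -17 mm and button face at +25 mm (+19 pressed: 36 mm wide, middle at x = +1). It carries the -x jaw: inner face at x = -3 mm on a fin, -9 pressed: the open gap is 12 mm, its middle at clip x = -3.
- clip_stroke (a joint): Button stroke in m, toward the clip's -x: 0 clamped on a 6 mm fin (about 5 N), 0.006 fully pressed (about 8 N, end stop), -0.004 empty and closed.
- clip_stand: Parking stand, fixed: dark base plate 60 x 60 x 12 mm with a block 22 x 40 mm up to z = 34 mm carrying an upright fin 6 (x) x 36 (y) mm whose top edge is at z = 60 mm. Origin: centre of its underside. Its axes are parallel to those of the parked clip. (A cable of the room hangs at world x 0.66 to 0.73, y -0.28 to -0.15 m, above z 0.42: keep the wrist clear.)
- hitch_base: Fixed aluminium base plate 90 (x) x 250 (y) x 10 mm. Origin: centre of its underside. It carries at y = +90 mm the hinge clevis (64 mm high, hinge axis along x at z = 56 mm) and at y = -90 mm a ball mount: steel ball 22 mm on a neck with a collar of 28 mm diameter, collar underside at z = 36 mm.
- hitch_arm: Grey hinged arm (tongue) with its coupler head over the ball, 0.45 kg without the latch (0.32 to 0.63 kg). Origin on the hinge axis, axes those of hitch_base when down; the arm runs along its -y. The fin is 90 mm and the ball and latch tab are 180 mm from the hinge axis. Coupler top (latch guide rails) 80 mm above the table when down.
- hitch_hinge (a joint): Angle of the arm in rad: 0 down on the ball, grows as the coupler rises (limit 0.9); 60 mm of lift at the latch tab is about 0.33. It falls back if let go.
- fin (a point): Centre of the top edge of the arm's steel fin: 6 (x) x 50 (y) mm, standing 26 mm above the arm's bar; top edge 90 mm above the table when down. Axes those of hitch_arm.
- latch: Sliding latch on the coupler: a hooked steel strip whose bolt grips under the ball's collar, with a black upright tab 12 (x) x 20 (y) mm on top, 80 to 122 mm above the table when down. Origin: on the tab's centre line, 66 mm below its top. Axes those of hitch_arm.
- latch_tab (a point): Centre of the top of the black latch tab.
- latch_slide (a joint): Travel of the latch in m: 0 latched; it is pulled toward the -x of hitch_arm (roughly toward the robot), end stop 0.016. The bolt clears the collar from 0.008. Spring force 4 N at 0, 10 N at the stop; springs back if let go.
- power_meter: grey handheld meter 143x72x30 mm; bystander, to be left alone; origin: centre of its underside
- vial_0: brown glass vial 25 wide, 52 high mm; bystander, to be left alone; origin: centre of its underside
- powder_pot: white screw-lid pot 42 wide, 45 high mm; bystander, to be left alone; origin: centre of its underside
- optics_case_b: grey case 62x80x30 mm; bystander, to be left alone; origin: centre of its underside
- lens_post_b: lens ring on a post, 100 high mm; bystander, to be left alone; origin: centre of its underside
- bnc_adapter_0: metal T adapter 35x42x14 mm; bystander, to be left alone; origin: centre of its underside
- tape_roll: tape roll 85 wide, 18 high mm; bystander, to be left alone; origin: centre of its underside

How it is judged (in metres and radians):
On the way, in this order (a step that is already met when the one before it is completed fails the run):
1. the sensor clip is seated on the arm's fin and let go, the arm still down (x of clip in the frame of fin between -0.005 and 0.005 m and y of clip in the frame of fin between -0.018 and 0.018 m and z of clip in the frame of fin between -0.004 and 0.006 m and angle between the z axis of clip and the z axis of fin, either way round below 0.15 rad and contact force between clip and hitch_arm above 2 N and contact force between the fingers and clip below 0.1 N and value of joint hitch_hinge below 0.03 rad), for 0.2 s.
2. the latch is held pulled at least 9 mm with the arm still down (value of joint latch_slide above 0.009 m and value of joint hitch_hinge below 0.04 rad and contact force between the fingers and latch above 1 N), for 0.1 s.
At the end, for the whole second after the job is handed in: Fingers grip the latch and hold the arm still at 0.22 to 0.50 rad (40 to 88 mm of lift at the tab); the sensor clip sits clamped and untouched on the arm's fin: within 5 mm of its middle plane, 18 mm of its centre along it, housing -4 to +6 mm above its top edge, within 0.15 rad of square (value of joint hitch_hinge between 0.22 and 0.5 rad and velocity of joint hitch_hinge between -0.1 and 0.1 rad/s and contact force between the fingers and latch above 2 N and x of clip in the frame of fin between -0.005 and 0.005 m and y of clip in the frame of fin between -0.018 and 0.018 m and z of clip in the frame of fin between -0.004 and 0.006 m and angle between the z axis of clip and the z axis of fin, either way round below 0.15 rad and contact force between clip and hitch_arm above 2 N and contact force between the fingers and clip below 0.1 N); the arm keeps its last pose, push and grip.
It fails at once if the sensor clip is dropped (height (world z) of clip below 0.045 m).
It fails at once if a bystander is moved more than 25 mm (distance of any of power_meter, vial_0, powder_pot, optics_case_b, lens_post_b, bnc_adapter_0, tape_roll from where it was at the start of the episode above 0.025 m).
It also fails if it takes over 43 s, if anything falls off the work surface, if the arm or the gripper's body presses on something with over 40 N, if the wrist force passes 120 N, or if a joint passes its speed limit or range.

## Working session

There is one attempt and no reset: what is moved stays moved. The work goes in short steps, Python scripts to look and compute and a tool call to move; the robot and the scene stay as the last step left them, time stands still between calls to the robot, and variables do not carry over. Pictures are saved under pics/ and viewed, at most 10 in all, crops included, and the job is handed in when it is done.

Besides the shell and the picture viewer there is one more tool, called after "Emit:" by a JSON object that holds its "op" and its "data", one argument or row to a line. servo_tool: Moves the arm, as the interface text tells. Its arguments: {"type":"object","properties":{"moves":{"type":"array","items":{"type":"array","items":{"type":"number"}}},"claw":{"type":"number"},"force":{"type":"number"}},"required":["moves"]}

```bash
ls; mkdir -p pics
python3 - <<'E'
from workcell import *
import cv2
o=get_obs();print(o)
for n in("scene","side","wrist"):
    c=camera(n);cv2.imwrite(f"pics/{n}0.png",c[:,:,::-1]);print(n,get_calibration(n))
E
```

```text
pics
{'time': 0.0, 'q': array([-1.58929806e-03,  5.01086247e+00,  1.00340528e+01,  9.50987230e+01,
       -1.03095041e-04,  9.00006186e+01]), 'qd': array([ 0.06407858, -0.04393292,  0.01003708, -0.00442892,  0.0070457 ,
       -0.06897347]), 'joint_efforts': array([ 7.68234549e-04, -5.20392072e+01,  4.64802504e+01,  1.63646933e-02,
        2.23589603e-05, -6.77332673e-05]), 'ee_pos': array([ 5.49774113e-01, -1.57627146e-05,  2.30581748e-01]), 'tcp_rot': array([-1.79924467e+02,  1.03910442e-04,  8.99977922e+01]), 'wrist_force': array([ 0.93210339, -0.52719679,  0.44016749]), 'torque': array([-0.00128474, -0.00310635, -0.01674174]), 'grasp_force': 0.0, 'opening': 0.08528152130653303}
scene {'fx': 403.8927699181428, 'fy': 403.8927699181428, 'cx': 281.8817722249943, 'cy': 207.19653912000084, 'rvec': array([ 2.15611363, -0.8817071 ,  0.39060983]), 'tvec': array([-0.49522382,  0.28669365,  1.03795069])}
side {'fx': 437.31529755813597, 'fy': 437.31529755813597, 'cx': 273.4724053962957, 'cy': 208.72887527593113, 'rvec': array([ 1.96365431, -0.53400738,  0.32620559]), 'tvec': array([-0.56032112,  0.19173343,  1.12555692])}
wrist {'fx': 310.3257333567657, 'fy': 310.3257333567657, 'cx': 279.09801138931806, 'cy': 209.85067328292143, 'tool_from_camera': array([[ 7.44662651e-04, -9.52932852e-01, -3.03180514e-01,
         7.74574575e-02],
       [ 9.99999635e-01,  8.36446531e-04, -1.72883799e-04,
        -1.62435683e-04],
       [ 4.18340941e-04, -3.03180275e-01,  9.52933128e-01,
        -1.43053719e-01],
       [ 0.00000000e+00,  0.00000000e+00,  0.00000000e+00,
         1.00000000e+00]])}
```

View pics/scene0.png

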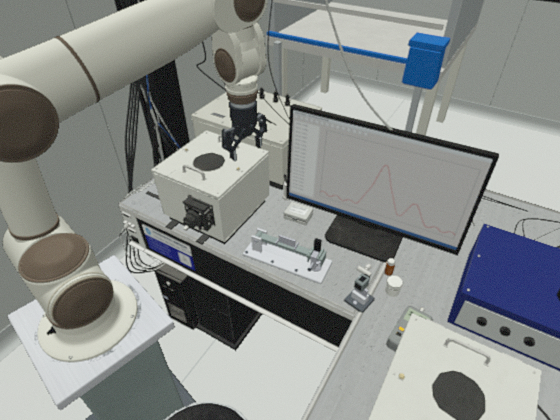

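View pics/side0.png

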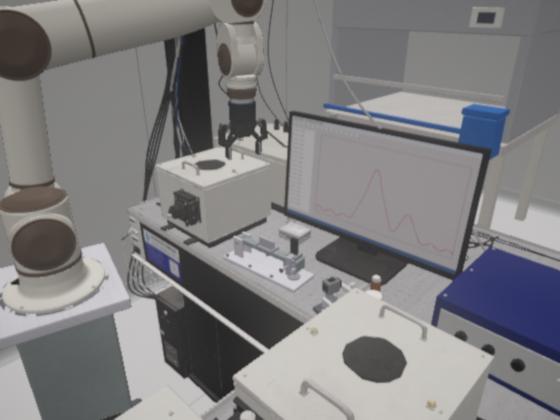

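View pics/wrist0.png

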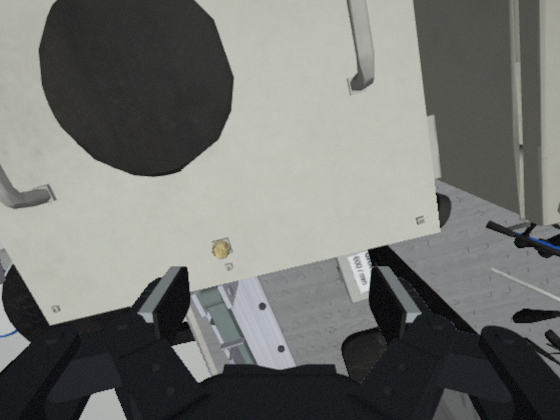

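The scene view shows the hitch plate at about (245–330, 232–282), the latch tab at about (318, 243), and the stand with clip at about (360, 290). The side view shows the tab at (295, 243) and the clip at (332, 286). In the wrist view the instrument box fills the +y side and the hitch bar is at (215–250, 300–350). Next I'll crop in closer.

```bash
cat > h.py <<'E'
import numpy as np, cv2
from workcell import *
from scipy.spatial.transform import Rotation as Ro
def cam(n,o=None):
    c=get_calibration(n);K=np.array([[c['fx'],0,c['cx']],[0,c['fy'],c['cy']],[0,0,1]])
    if n=='wrist':
        o=o or get_obs();T=np.eye(4);T[:3,:3]=Ro.from_euler('xyz',o['tcp_rot'],degrees=True).as_matrix();T[:3,3]=o['ee_pos']
        M=np.linalg.inv(T@c['tool_from_camera']);return K,M[:3,:3],M[:3,3]
    return K,cv2.Rodrigues(c['rvec'])[0],c['tvec']
def ray(C,uv):
    K,R,t=C;d=R.T@np.linalg.inv(K)@np.array([uv[0],uv[1],1.]);return -R.T@t,d
def onz(C,uv,z):
    p,d=ray(C,uv);return p+d*(z-p[2])/d[2]
def proj(C,X):
    K,R,t=C;x=K@(R@np.array(X)+t);return x[:2]/x[2]
def tri(*cu):
    A=np.zeros((3,3));b=np.zeros(3)
    for C,uv in cu:
        p,d=ray(C,uv);d/=np.linalg.norm(d);P=np.eye(3)-np.outer(d,d);A+=P;b+=P@p
    X=np.linalg.solve(A,b);return X,[np.linalg.norm(proj(C,X)-uv) for C,uv in cu]
E
python3 - <<'E'
from h import *
a=cv2.imread('pics/scene0.png')[200:350,235:435];b=cv2.imread('pics/side0.png')[210:360,215:415]
cv2.imwrite('pics/c1.png',np.hstack([cv2.resize(x,None,fx=4,fy=4,interpolation=2)[:, :] for x in (a,)]))
cv2.imwrite('pics/c2.png',cv2.resize(b,None,fx=4,fy=4,interpolation=2))
S=cam('scene');D=cam('side')
print(tri((S,(318,240)),(D,(294.5,239))), tri((S,(362,268)),(D,(332,284))))
for uv in((243,250),(318,282),(332,265),(270,233)):print(onz(S,uv,.01))
E
```

```text
(array([ 0.5360896 , -0.298377  ,  0.12011247]), [np.float64(0.1100521799270647), np.float64(0.1186336318248656)]) (array([ 0.58502484, -0.4084276 ,  0.04414968]), [np.float64(4.594047899339159), np.float64(5.175907634418425)])
[ 0.43025443 -0.10326326  0.01      ]
[ 0.50049111 -0.33864269  0.01      ]
[ 0.57426654 -0.32627212  0.01      ]
[ 0.53586785 -0.10781928  0.01      ]
```

View pics/c1.png

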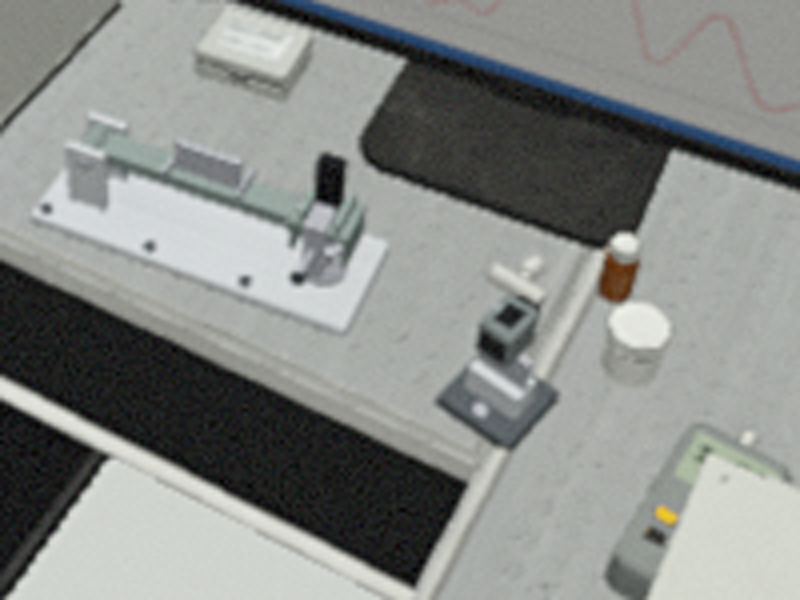

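The crop shows the hitch plate with the black tab at crop (330, 180), the arm fin at (213, 165), and the stand base around (497, 397). The clip housing is at (508, 330), with a dark face on its left and a dark mark on top. The vial (620, 265), pot (638, 335), T-adapter (517, 280) and power meter are to the right.

Run:
```python
from h import *
S=cam('scene');D=cam('side')
f=lambda x,y:(235+x/4,200+y/4)
for n,uv,z in(('base L',(437,400),.012),('base B',(505,445),.012),('base R',(557,395),.012),('cliptop',(508,312),.09),('btn face',(493,347),.075),('hp1',(35,212),.01),('hp2',(345,330),.01),('hp3',(388,240),.01),('finA',(177,147),.09),('finB',(243,187),.09),('tab',(330,155),.122),('vial',(625,240),.05),('pot',(640,320),.045),('bnc',(517,280),.014)):
    print(n,onz(S,f(*uv),z).round(4))
print(tri((S,(402,376)),(D,(313,330))))
print(tri((S,(200,170)),(D,(205,163))))
```

```text
base L [ 0.5044 -0.4275  0.012 ]
base B [ 0.5085 -0.48    0.012 ]
base R [ 0.5638 -0.4805  0.012 ]
cliptop [ 0.5394 -0.4466  0.09  ]
btn face [ 0.5213 -0.451   0.075 ]
hp1 [ 0.4241 -0.1139  0.01  ]
hp2 [ 0.5056 -0.346   0.01  ]
hp3 [ 0.5886 -0.3141  0.01  ]
finA [ 0.4914 -0.1959  0.09  ]
finB [ 0.4971 -0.2547  0.09  ]
tab [ 0.5375 -0.2955  0.122 ]
vial [ 0.6764 -0.4493  0.05  ]
pot [ 0.6291 -0.4942  0.045 ]
bnc [ 0.6221 -0.4037  0.014 ]
(array([ 0.32709863, -0.67472995,  0.20926547]), [np.float64(0.6708456482683869), np.float64(0.7841474282994357)])
(array([0.44387189, 0.06683425, 0.21738267]), [np.float64(4.304479836543659), np.float64(4.2090717873527534)])
```

View pics/c2.png

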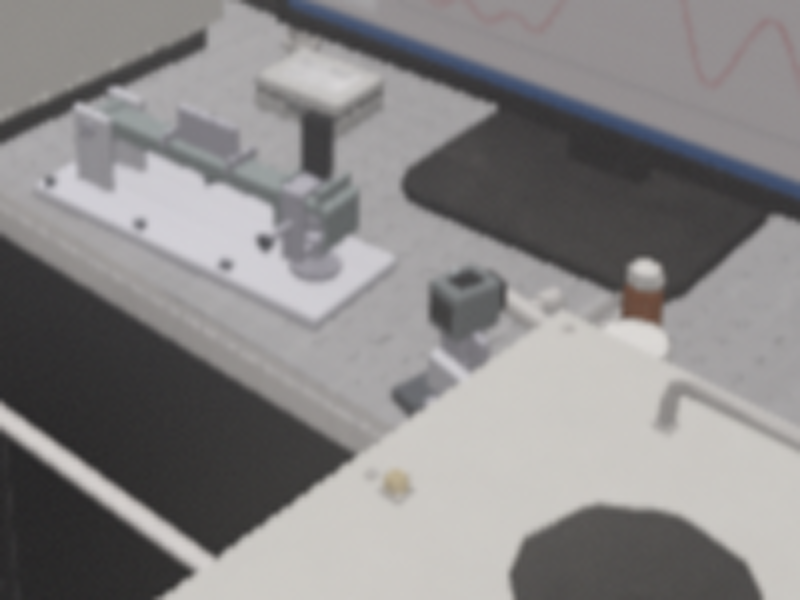

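Emit:
{"op": "servo_tool", "data": {
  "moves": [
    [0, -2, 2, 0],
    [-1, -5, 5, 0],
    [-1, -9, 7, 0],
    [-2, -13, 7, 0],
    [-2, -17, 7, 0],
    [-3, -21, 7, 0],
    [-3, -25, 7, 0],
    [-4, -29, 7, 0],
    [-4, -33, 7, 0],
    [-5, -36, 7, 0],
    [-5, -38, 7, 0],
    [-5, -38, 7, 0],
    [-5, -38, 7, 0]
  ],
  "claw": 0
}}

```text
time: 1.23
ee_pos: [0.4997, -0.3808, 0.3003]
tcp_rot: [-179.9, -0.1, 89.9]
wrist_force: [0.1, 0.4, -0.3]
opening: 0.085
grasp_force: 0.0
```

Run:
```python
from h import *
o=get_obs();w=camera('wrist')[:,:,::-1];s=camera('scene')[:,:,::-1];d=camera('side')[:,:,::-1];print(o)
np.save('o1.npy',o,allow_pickle=True)
for n,i in(('w',w),('s',s),('d',d)):cv2.imwrite(f'pics/{n}1.png',i)
cv2.imwrite('pics/w1b.png',cv2.resize(w,(800,600),interpolation=2))
print(tri((cam('scene'),(412,320)),(cam('side'),(354,289))))
```

```text
{'time': 1.2333, 'q': array([-3.73173837e+01,  1.92470994e+01,  3.46935187e+01,  1.05539588e+02,
        1.03100865e-02,  5.27922756e+01]), 'qd': array([ 1.94590544, -1.63119507, -0.88697158,  0.1669063 ,  0.29840859,
        0.37369966]), 'joint_efforts': array([ -2.05540717, -64.13152456,  44.79913473,  -0.13278499,
        -0.12809279,  -0.14793071]), 'ee_pos': array([ 0.49965668, -0.38081153,  0.30029114]), 'tcp_rot': array([-1.79932031e+02, -6.45509245e-02,  8.98902941e+01]), 'wrist_force': array([ 0.11989224,  0.35215351, -0.3268375 ]), 'torque': array([0.04877364, 0.00205066, 0.05995526]), 'grasp_force': 0.0, 'opening': 0.08497655826367531}
(array([ 0.44272055, -0.62567855,  0.20777157]), [np.float64(1.210684630482549), np.float64(1.3951037764194283)])
```

View pics/w1b.png

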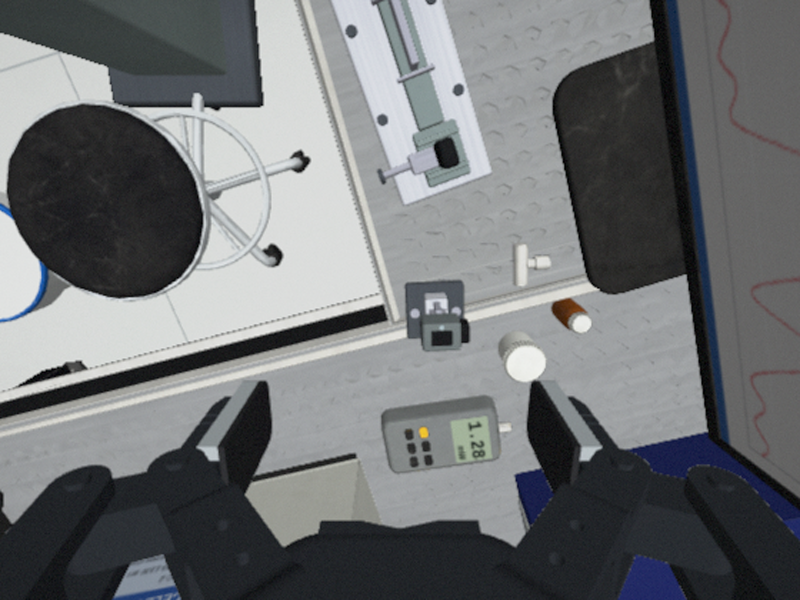

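The wrist view (800 px wide) shows the clip housing at (442, 332) with its button on the right (+x) side, and the stand base at (405–465, 280–340). The tab is at (445, 152), the arm fin at (405, 30), and the power meter at (440, 435), with the pot and vial to the right. I'll zoom both targets in one picture.

Run:
```python
import cv2,numpy as np
w=cv2.imread('pics/w1.png')
a=w[185:255,270:340];b=w[0:150,230:350]
A=cv2.resize(a,None,fx=5,fy=5,interpolation=2);B=cv2.resize(b,None,fx=4,fy=4,interpolation=2)[:600]
c=np.zeros((600,840-40,3),'u1');c[:350,:300]=A[:,:300];c[:,310:790]=B
cv2.imwrite('pics/z1.png',c)
```

```text
(no output)
```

View pics/z1.png

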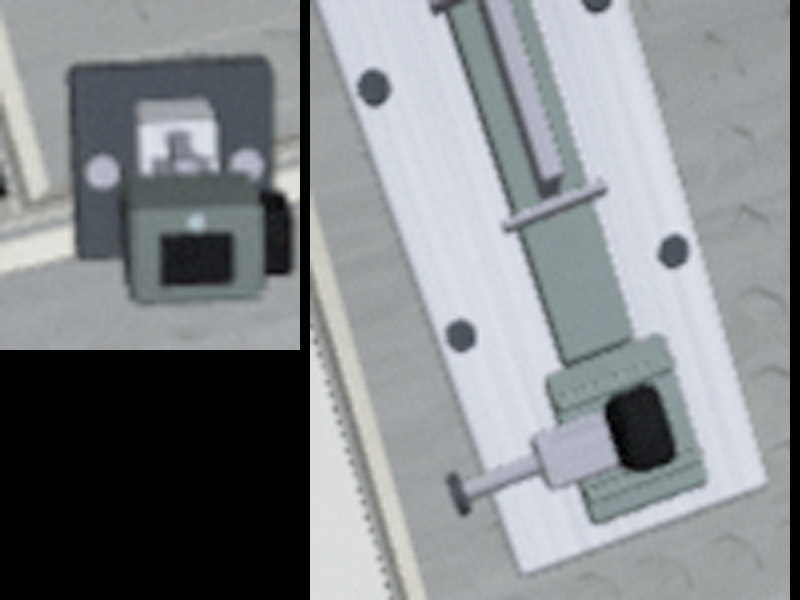

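The zoom shows the clip housing top corners in the left crop at (133,208), (262,202), (267,297) and (137,303). The right crop shows the plate end at (525,572)–(767,482), the tab at (640,425), and the fin's lower end at (552,180).

Run:
```python
from h import *
o=np.load('o1.npy',allow_pickle=True).item();W=cam('wrist',o)
fa=lambda x,y:(270+x/5,185+y/5); fb=lambda x,y:(230+(x-310)/4,y/4)
def q(n,f,pts,z):
    P=np.array([onz(W,f(*p),z) for p in pts])[:,:2];print(n,P.round(4).tolist(),'mean',P.mean(0).round(4));
    for i in range(len(P)-1):
        d=P[i+1]-P[i];print('   len',np.linalg.norm(d).round(4),'ang',np.degrees(np.arctan2(d[1],d[0])).round(1))
    return P
q('housing',fa,[(133,208),(262,202),(267,297),(137,303)],.09)
q('base',fa,[(78,257),(70,66),(270,57)],.012)
q('plate',fb,[(375,155),(525,572),(767,482),(650,80)],.01)
q('holes L',fb,[(374,87),(461,336)],.01)
q('tab',fb,[(605,400),(655,385),(675,460),(630,470)],.122)
q('fin',fb,[(510,0),(552,178)],.09)
s=cv2.imread('pics/s1.png').astype(int)
print('clip btn on scene',proj(cam('scene'),(.56,-.45,.075)))
# tab in scene/side by dark mask near
for n,f,c in(('scene','s',(318,245)),('side','d',(294,245))):
    i=cv2.imread(f'pics/{f}1.png');x,y=c;r=i[y-15:y+16,x-12:x+13].max(2)<45
    k,l,st,ce=cv2.connectedComponentsWithStats(r.astype('u1'));j=1+st[1:,4].argmax() if k>1 else 0;print(n,st[j]+[x-12,y-15,0,0,0],ce[j]+[x-12,y-15])
```

```text
housing [[0.5204, -0.4369], [0.5516, -0.4354], [0.5539, -0.4604], [0.5218, -0.462]] mean [ 0.5369 -0.4487]
   len 0.0313 ang 2.8
   len 0.0252 ang -84.8
   len 0.0322 ang -177.1
base [[0.5087, -0.482], [0.506, -0.4226], [0.5636, -0.42]] mean [ 0.5261 -0.4415]
   len 0.0594 ang 92.5
   len 0.0576 ang 2.6
plate [[0.4582, -0.217], [0.5054, -0.3447], [0.5866, -0.3151], [0.5433, -0.1965]] mean [ 0.5234 -0.2683]
   len 0.1362 ang -69.7
   len 0.0863 ang 20.0
   len 0.1262 ang 110.0
holes L [[0.4586, -0.1983], [0.4844, -0.2695]] mean [ 0.4715 -0.2339]
   len 0.0757 ang -70.0
tab [[0.5234, -0.2928], [0.5355, -0.2894], [0.541, -0.3069], [0.53, -0.3092]] mean [ 0.5325 -0.2996]
   len 0.0126 ang 15.8
   len 0.0183 ang -72.3
   len 0.0113 ang -168.0
fin [[0.5003, -0.1989], [0.511, -0.2382]] mean [ 0.5056 -0.2186]
   len 0.0407 ang -74.7
clip btn on scene [367.22796269 277.95273828]
scene [314 239   7  12  61] [317.08196721 244.72131148]
side [282 230  25  31 775] [294. 245.]
```

Emit:
{"op": "servo_tool", "data": {
  "moves": [
    [1, -2, -3, 0.02],
    [2, -4, -6, 0.047],
    [3, -6, -9, 0.047],
    [3.7, -7, -12, 0.047],
    [3.7, -7, -14, 0.047],
    [3.7, -7, -14, 0.047],
    [3.7, -7, -14, 0.047],
    [3.7, -7, -14, 0.047]
  ],
  "claw": 0.25,
  "force": 25
}}

```text
time: 2.05
ee_pos: [0.5377, -0.4493, 0.1638]
tcp_rot: [179.9, 0.1, 92.8]
wrist_force: [0.2, -0.1, 0.5]
opening: 0.0641
grasp_force: 0.0
```

Run:
```python
from h import *
o=get_obs();w=camera('wrist')[:,:,::-1];cv2.imwrite('pics/w2.png',w);np.save('o2.npy',o,allow_pickle=True)
W=cam('wrist',o);p=proj(W,(.5365,-.45,.09));print(p,o['opening'],o['ee_pos'],o['tcp_rot'])
x,y=map(int,p);a=w[y-75:y+75,x-100:x+100];cv2.imwrite('pics/z2.png',cv2.resize(a,None,fx=4,fy=4,interpolation=2));print(x-100,y-75)
```

```text
[277.58214918 221.35997097] 0.064087085967034 [ 0.53765224 -0.44932462  0.16382296] [1.79891000e+02 9.66287741e-02 9.27599632e+01]
177 146
```

View pics/z2.png

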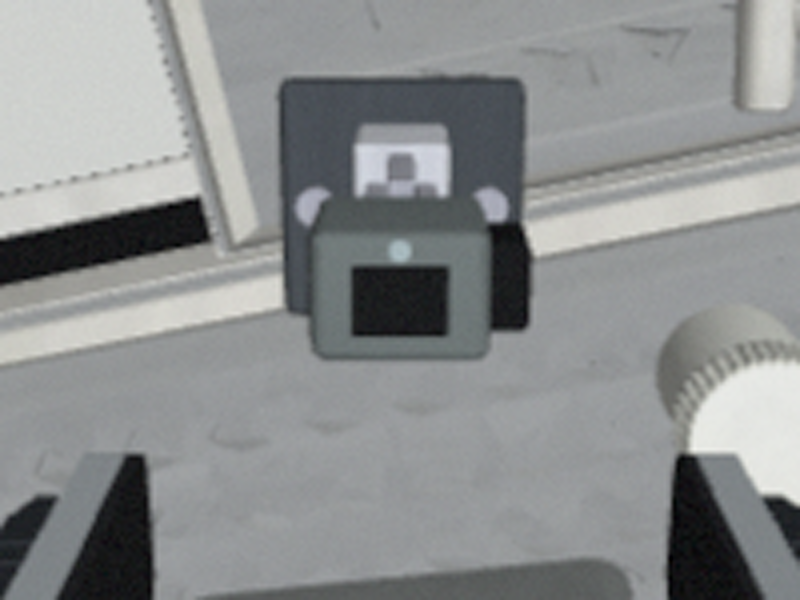

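The close view shows the housing square to the tool, centred at crop (402, 295) and within 1.5 px of the prediction. Now I'll descend and squeeze.

Emit:
{"op": "servo_tool", "data": {
  "moves": [
    [0, 0, -3, 0],
    [0, 0, -6, 0],
    [0, 0, -8.5, 0],
    [0, 0, -10, 0],
    [0, 0, -10.6, 0],
    [0, 0, -10.6, 0],
    [0, 0, -10.6, 0]
  ]
}}

```text
time: 2.68
ee_pos: [0.5377, -0.4504, 0.0575]
tcp_rot: [179.9, 0.1, 92.7]
wrist_force: [0.1, 0.5, 0.7]
opening: 0.0644
grasp_force: 0.0
```

Emit:
{"op": "servo_tool", "data": {
  "moves": [
    [0, 0, 0, 0],
    [0, 0, 0, 0],
    [0, 0, 0, 0],
    [0, 0, 0, 0],
    [0, 0, 0, 0],
    [0, 0, 0, 0],
    [0, 0, 0, 0],
    [0, 0, 0, 0]
  ],
  "claw": 1,
  "force": 25
}}

```text
time: 3.35
ee_pos: [0.5378, -0.4508, 0.0582]
tcp_rot: [179.8, 0.2, 92.7]
wrist_force: [-2.1, 0.9, 7.8]
opening: 0.0348
grasp_force: 26.6
```

Emit:
{"op": "servo_tool", "data": {
  "moves": [
    [0, 0, 1, 0],
    [0, 0, 2, 0],
    [0, 0, 3, 0],
    [0, 0, 5, 0],
    [0, 0, 7.5, 0],
    [0, 0, 10, 0],
    [0, 0, 13, 0],
    [0, 2, 14, 0],
    [-0.5, 5, 14, 0.05],
    [-1, 8, 14, 0.1],
    [-1.5, 11, 14, 0.15],
    [-2, 14, 14, 0.2],
    [-2.5, 17, 14, 0.25],
    [-3, 20, 14, 0.302],
    [-3.1, 22.5, 14, 0.302],
    [-3.1, 23.8, 14, 0.302],
    [-3.1, 23.8, 14, 0.302],
    [-3.1, 23.8, 14, 0.302],
    [-3.1, 23.8, 14, 0.302],
    [-3.1, 23.8, 14, 0.302]
  ]
}}

```text
time: 5.02
ee_pos: [0.5061, -0.2131, 0.1953]
tcp_rot: [-180.0, 0.0, 109.9]
wrist_force: [0.4, -0.3, -0.7]
opening: 0.0355
grasp_force: 26.1
```

Run:
```python
from h import *
o=get_obs();w=camera('wrist')[:,:,::-1];cv2.imwrite('pics/w3.png',w);np.save('o3.npy',o,allow_pickle=True)
W=cam('wrist',o);print(proj(W,(.503,-.214,.09)),o['ee_pos'],o['opening'],o['wrist_force'])
cv2.imwrite('pics/z3.png',cv2.resize(w[60:300,120:440],None,fx=2.5,fy=2.5,interpolation=2))
```

```text
[275.54841375 207.97206138] [ 0.50610721 -0.21307769  0.19525072] 0.035522027700806334 [ 0.39873889 -0.31644255 -0.73178892]
```

View pics/z3.png

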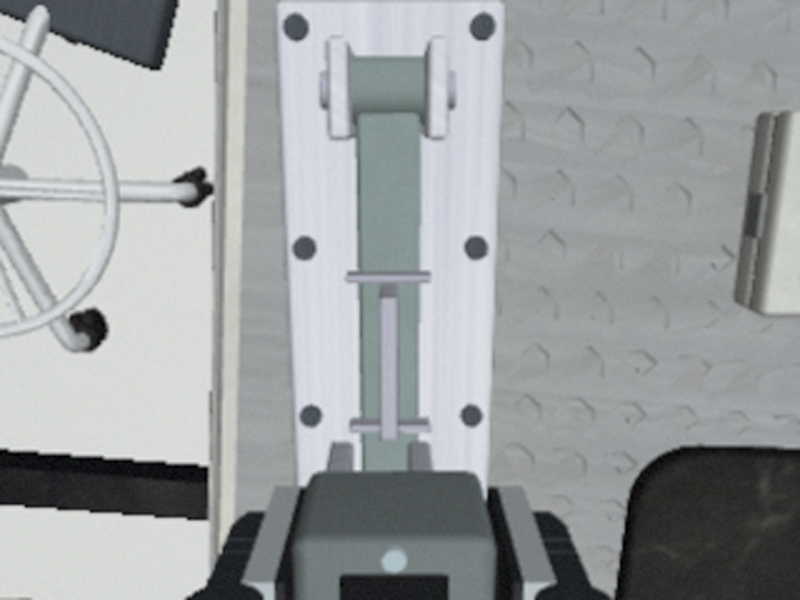

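The crop shows the fin top from (389, 290) to (389, 438), which matches the prediction. The open jaws straddle its line, with a gap centre about 0.7 mm off that I'll correct on the way down.

Emit:
{"op": "servo_tool", "data": {
  "moves": [
    [0.05, 0.1, -2, 0],
    [0.05, 0.1, -4, 0],
    [0.05, 0.1, -6, 0],
    [0.05, 0.1, -7, 0],
    [0.05, 0.1, -8, 0],
    [0.05, 0.1, -8.7, 0],
    [0.05, 0.1, -9.2, 0],
    [0.05, 0.1, -9.2, 0],
    [0.05, 0.1, -9.2, 0]
  ]
}}

```text
time: 5.82
ee_pos: [0.5067, -0.2112, 0.1038]
tcp_rot: [180.0, 0.0, 110.0]
wrist_force: [0.5, -0.7, -0.8]
opening: 0.0349
grasp_force: 26.1
```

Emit:
{"op": "servo_tool", "data": {
  "moves": [
    [0, 0, -0.3, 0],
    [0, 0, -0.6, 0],
    [0, 0, -0.9, 0],
    [0, 0, -1.2, 0],
    [0, 0, -1.4, 0],
    [0, 0, -1.6, 0],
    [0, 0, -1.6, 0],
    [0, 0, -1.6, 0]
  ]
}}

```text
time: 6.48
ee_pos: [0.5064, -0.211, 0.0882]
tcp_rot: [180.0, 0.0, 110.0]
wrist_force: [-2.8, 1.8, 5.5]
opening: 0.0351
grasp_force: 27.7
```

Emit:
{"op": "servo_tool", "data": {
  "moves": [
    [0, 0, -0.15, 0],
    [0, 0, -0.3, 0],
    [0, 0, -0.3, 0],
    [0, 0, -0.3, 0]
  ]
}}

```text
time: 6.82
ee_pos: [0.5065, -0.211, 0.0879]
tcp_rot: [179.9, 0.1, 110.0]
wrist_force: [-11.2, 5.0, 28.1]
opening: 0.0353
grasp_force: 31.9
```

Emit:
{"op": "servo_tool", "data": {
  "moves": [
    [0, 0, 0.2, 0],
    [0, 0, 0.2, 0]
  ]
}}

```text
time: 6.98
ee_pos: [0.5068, -0.2111, 0.0881]
tcp_rot: [179.9, 0.1, 110.0]
wrist_force: [-3.9, 2.2, 14.2]
opening: 0.0355
grasp_force: 29.0
```

Emit:
{"op": "servo_tool", "data": {
  "moves": [
    [0, 0, 0, 0],
    [0, 0, 0, 0],
    [0, 0, 0, 0],
    [0, 0, 0, 0],
    [0, 0, 0, 0],
    [0, 0, 0, 0],
    [0, 0, 3, 0],
    [0, 0, 6, 0],
    [0, 0, 9, 0],
    [0, 0, 11, 0],
    [0, 0, 11, 0],
    [0, 0, 11, 0],
    [0, 0, 11, 0]
  ],
  "claw": 0.25
}}

```text
time: 8.07
ee_pos: [0.5063, -0.2109, 0.1954]
tcp_rot: [-180.0, -0.0, 110.0]
wrist_force: [-0.1, 0.5, -0.3]
opening: 0.0641
grasp_force: 0.0
```

Run:
```python
from h import *
o=get_obs();w=camera('wrist')[:,:,::-1];s=camera('scene')[:,:,::-1];d=camera('side')[:,:,::-1];np.save('o4.npy',o,allow_pickle=True)
for n,i in(('w',w),('s',s),('d',d)):cv2.imwrite(f'pics/{n}4.png',i)
print(o['ee_pos'],o['tcp_rot'],o['opening'],proj(cam('wrist',o),(.503,-.213,.12)))
f=lambda i,x,y,a,b,k:cv2.resize(i[y:y+b,x:x+a],None,fx=k,fy=k,interpolation=2)
W=cv2.resize(w,(420,315));c=np.zeros((600,800,3),'u1')
c[:300,:400]=f(s,240,190,100,75,4);c[:300,400:]=f(d,220,205,100,75,4);c[300:,:400]=f(w,180,120,200,150,2);c[300:,400:]=cv2.resize(w,(400,300))
cv2.imwrite('pics/z4.png',c)
```

```text
[ 0.50633137 -0.21090472  0.19538802] [-1.79959510e+02 -3.94465255e-02  1.09996306e+02] 0.06409814976312746 [274.32371626 221.24421256]
```

View pics/z4.png

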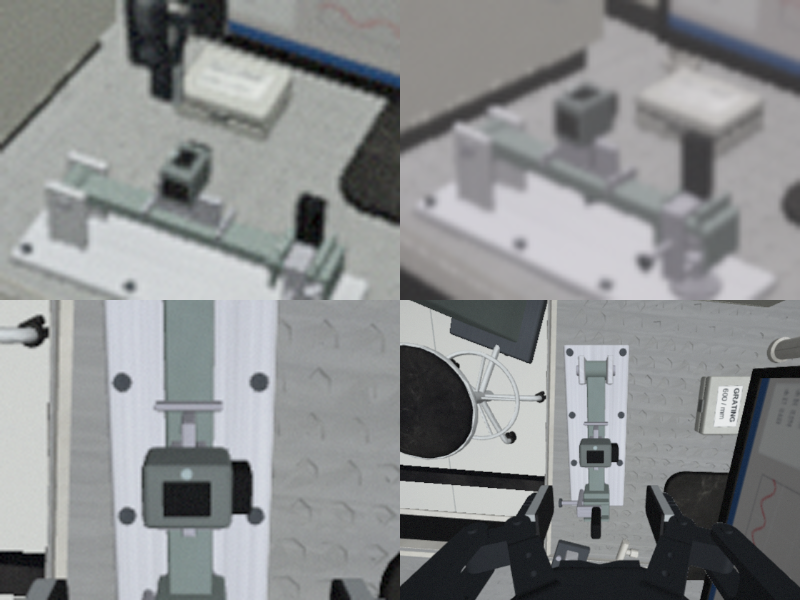

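The composite shows the clip seated square on the arm fin, with its housing at lower-left crop (188, 488). The arm is down and the tab stands clear. I'll measure the tab numerically from here.

Run:
```python
from h import *
o=np.load('o4.npy',allow_pickle=True).item();W=cam('wrist',o);S=cam('scene');D=cam('side')
def blob(f,uv,hw):
    i=cv2.imread(f'pics/{f}4.png');x,y=np.round(uv).astype(int);r=(i[y-hw:y+hw+1,x-hw:x+hw+1].max(2)<50).astype('u1')
    k,l,st,ce=cv2.connectedComponentsWithStats(r);j=l[hw,hw] or 1+st[1:,4].argmax()
    print(f,uv,st[j]+np.array([x-hw,y-hw,0,0,0]));p=np.argwhere(l==j)[:,::-1]+[x-hw,y-hw];return p
T=(.534,-.298,.122)
p=blob('w',(274,311),25)
# vertical face towards camera: top edge of the top face = far/hinge side lies at smallest row? print width per row
for v in range(p[:,1].min(),p[:,1].max()+1,3):
    u=p[p[:,1]==v,0];print(v,u.min(),u.max(),end=' | ')
print('\npred top centre',proj(W,T),'base',proj(W,(.534,-.298,.08)))
ps=[]
for f,C in(('s',S),('d',D)):
    q=blob(f,proj(C,(.534,-.298,.105)),18);v0=q[:,1].min();t=q[q[:,1]<=v0+3].mean(0);ps.append((C,q.mean(0)));print('top',t,'pred',proj(C,T),'cent',q.mean(0),'pred mid',proj(C,(.534,-.298,.101)))
print(tri(*ps))
```

```text
w (274, 311) [268 290  13  44 546]
290 271 277 | 293 269 279 | 296 269 280 | 299 269 280 | 302 268 280 | 305 268 280 | 308 268 280 | 311 268 280 | 314 268 280 | 317 268 280 | 320 268 280 | 323 268 280 | 326 268 280 | 329 268 280 | 332 269 279 | 
pred top centre [274.7896361  324.82734369] base [275.4204924  296.09982512]
s [316.98541868 244.29276181] [314 239   7  12  67]
top [317.4 240.8] pred [317.32789026 239.90967774] cent [317.14925373 244.65671642] pred mid [316.90586934 245.31086514]Traceback (most recent call last):
  File "<stdin>", line 15, in <module>
  File "<stdin>", line 5, in blob
ValueError: attempt to get argmax of an empty sequence
```

Emit:
{"op": "servo_tool", "data": {
  "moves": [
    [1.3, -4, 0, 0],
    [2.7, -8, 0, 0],
    [2.7, -8.7, 0, 0],
    [2.7, -8.7, -3, 0],
    [2.7, -8.7, -6, 0],
    [2.7, -8.7, -8, 0],
    [2.7, -8.7, -9.5, 0],
    [2.7, -8.7, -10.1, 0],
    [2.7, -8.7, -10.1, 0],
    [2.7, -8.7, -10.1, 0]
  ]
}}

```text
time: 9.05
ee_pos: [0.5335, -0.298, 0.0956]
tcp_rot: [-180.0, -0.0, 110.0]
wrist_force: [0.2, 0.3, 0.0]
opening: 0.0643
grasp_force: 0.0
```

Emit:
{"op": "servo_tool", "data": {
  "moves": [
    [0, 0, 0, 0],
    [0, 0, 0, 0],
    [0, 0, 0, 0],
    [0, 0, 0, 0],
    [0, 0, 0, 0],
    [0, 0, 0, 0],
    [0, 0, 0, 0],
    [0, 0, 0, 0],
    [0, 0, 0, 0],
    [0, 0, 0, 0],
    [0, 0, 0, 0],
    [0, 0, 0, 0]
  ],
  "claw": 1,
  "force": 60
}}

```text
time: 10.05
ee_pos: [0.5335, -0.2982, 0.0961]
tcp_rot: [180.0, 0.1, 110.0]
wrist_force: [-3.0, -1.1, 6.1]
opening: 0.011
grasp_force: 59.2
```

Emit:
{"op": "servo_tool", "data": {
  "moves": [
    [-0.2, -0.07, 0, 0],
    [-0.4, -0.14, 0, 0],
    [-0.6, -0.21, 0, 0],
    [-0.8, -0.28, 0, 0],
    [-1.0, -0.36, 0, 0],
    [-1.2, -0.43, 0, 0],
    [-1.3, -0.47, 0, 0],
    [-1.3, -0.47, 0, 0],
    [-1.3, -0.47, 0, 0],
    [-1.3, -0.47, 0, 0]
  ]
}}

```text
time: 10.88
ee_pos: [0.522, -0.3024, 0.0961]
tcp_rot: [179.8, 0.1, 110.0]
wrist_force: [7.9, 3.3, 3.3]
opening: 0.0111
grasp_force: 59.1
```

Emit:
{"op": "servo_tool", "data": {
  "moves": [
    [-0.06, 0.16, 0.44, 0],
    [-0.12, 0.32, 0.88, 0],
    [-0.17, 0.48, 1.33, 0],
    [-0.23, 0.64, 1.77, 0],
    [-0.3, 0.84, 2.2, 0],
    [-0.37, 1.04, 2.62, 0],
    [-0.44, 1.24, 3.04, 0],
    [-0.52, 1.44, 3.46, 0],
    [-0.6, 1.68, 3.86, 0],
    [-0.7, 1.92, 4.26, 0],
    [-0.78, 2.16, 4.66, 0],
    [-0.87, 2.4, 5.06, 0],
    [-0.96, 2.66, 5.43, 0],
    [-1.06, 2.92, 5.81, 0],
    [-1.06, 2.92, 5.81, 0],
    [-1.06, 2.92, 5.81, 0],
    [-1.06, 2.92, 5.81, 0],
    [-1.06, 2.92, 5.81, 0]
  ]
}}

```text
time: 12.38
ee_pos: [0.511, -0.2736, 0.1526]
tcp_rot: [179.9, 0.0, 110.0]
wrist_force: [8.6, 0.7, -7.5]
opening: 0.0108
grasp_force: 58.5
```

Run:
```python
from h import *
o=get_obs();print(o['ee_pos'],o['wrist_force'],o['opening'],o['grasp_force'],o['torque'])
w=camera('wrist')[:,:,::-1];s=camera('scene')[:,:,::-1];d=camera('side')[:,:,::-1]
for n,i in(('w',w),('s',s),('d',d)):cv2.imwrite(f'pics/{n}5.png',i)
# expected clip display dot / housing: find dark display on housing in scene before and after
S=cam('scene');W=cam('wrist',o)
yx=np.array([-.342,.94]);fin=np.array([.503,-.213]);h=fin+.09*yx
def P(y,z,x,t):
    y2=y*np.cos(t)+z*np.sin(t);z2=-y*np.sin(t)+z*np.cos(t);q=h+yx*y2+np.array([.94,.342])*x;return [q[0],q[1],.056+z2]
for t in(0,.2,.3,.35,.4):print(t,'housing top c wrist',proj(W,P(-.09,.064,0,t)).round(1),'scene',proj(S,P(-.09,.064,0,t)).round(1))
g=w.max(2)<50
k,l,st,ce=cv2.connectedComponentsWithStats(g.astype('u1'))
for j in range(1,k):
    if 150<st[j,4]<4000 and 200<ce[j,0]<360 and ce[j,1]<400:print(st[j],ce[j].round(1))
a=cv2.absdiff(cv2.imread('pics/s1.png'),s).max(2)
for n,c in(('vial',(390,267)),('pot',(394,284)),('bnc',(364,270)),('meter',(400,335)),('grating',(297,212))):x,y=c;print(n,np.median(a[y-8:y+9,x-8:x+9]))
```

```text
[ 0.51099097 -0.27355333  0.15255489] [ 8.60383154  0.65692109 -7.51705111] 0.010830292864863962 58.541260957717896 [-0.41156203 -1.98463103  0.02869146]
0 housing top c wrist [303.2 144.9] scene [286.5 230.2]
0.2 housing top c wrist [306.5 118.4] scene [281.7 224.2]
0.3 housing top c wrist [308.3  99.7] scene [278.9 221.4]
0.35 housing top c wrist [309.3  88.8] scene [277.4 220. ]
0.4 housing top c wrist [310.3  76.9] scene [275.9 218.7]
[ 288   74   39   30 1139] [306.6  88.6]
[339  78  18  45 559] [349.4  99.6]
[ 262  254   35   66 1662] [279.3 288.7]
vial 4.0
pot 3.0
bnc 4.0
meter 3.0
grating 63.0
```

Emit:
{"op": "servo_tool", "data": {
  "moves": [
    [0, 0, 0, 0],
    [0, 0, 0, 0],
    [0, 0, 0, 0],
    [0, 0, 0, 0],
    [0, 0, 0, 0],
    [0, 0, 0, 0]
  ]
}}

```text
time: 13.03
ee_pos: [0.511, -0.2736, 0.1525]
tcp_rot: [179.9, 0.0, 110.0]
wrist_force: [8.4, 0.3, -5.9]
opening: 0.011
grasp_force: 58.5
```

```bash
python3 -c "
from workcell import *
o=get_obs();print(o['ee_pos'],o['wrist_force'],o['grasp_force'],o['opening']);print(job_done())"
```

```text
[ 0.51098738 -0.27356371  0.15252526] [ 8.39217885  0.28057047 -5.90173786] 58.541162610054016 0.010976369184767115
the job is handed in; nothing more can be done
None
```

The job is handed in with no verdict returned: by my measurements the sensor is seated on the fin, the latch was pulled about 12 mm with the arm still down, and the arm is held still by the tab at about 0.34 rad (about 56 mm of lift) at 13 s.

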